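# Snap the protective cap onto the bare gearbox stud

## Robot

A 6-joint arm with a two-finger parallel gripper is mounted at the origin on the work surface. World frame = base frame: x ahead of the robot, y to its left, z up, the work surface at z = 0. Lengths are in m, angles in rad, forces in N, time in s.
With the tool pointing down it reaches from about 0.225 to 0.875 m from the base axis. Payload 3.4 kg.
Tool frame: the origin (TCP) lies midway between the tips of the shut fingers; the grasp point (between the pads) lies 19 mm behind it (manip.grasp_offset is the distance from the TCP to the grasp point, in m); x points along the fingers, y is the direction in which the jaws open and shut, and the axes are right-handed (so a half turn about x gives the same grasp; the last joint's range is limited). The gripper opens to 85 mm and grips with 20 to 120 N. Pads are 22 mm wide; open, the fingers measure 114 mm over their backs; the gripper's body (76 mm by 85 mm) begins 54 mm behind the grasp point. The pads swing forward as they close: fully open they stand 13 mm farther back than shut.
Start: joints at [-1.424, 0.276, 1.505, -0, 1.361, -0.121], TCP at [0.152, -0.555, 0.231] pointing down, gripper open.
Joint ranges: [-2.89, 2.89], [-0.75, 2.08], [0.22, 2.7], [-1.18, 4.32], [0.11, 2.71], [-2.7, 2.7]. Speed limits (rad/s): [2.57, 2.57, 3.14, 3.14, 3.14, 3.14].

## Interface

Orientations are given as a unit quaternion [w, x, y, z].
In Python, from rig import manip gives the robot as it stands.
- The arm moves only by the shell command python3 -m creep 'ROWS' [OPENING] [FORCE]. ROWS is a JSON object of lists of equal length, an entry for each row: "delta_pos": the shift along the tool's x, y, z in cm, a list of three; "dr": the turn, a rotation vector about the tool's x, y, z in rad, a list of three. In form: {"delta_pos": [[dx, dy, dz], ...], "dr": [[rx, ry, rz], ...]}. A call has 1 to 10 rows; each row is the pose to reach, as a shift and turn from the pose commanded when the call began, along the tool's axes at that moment; what a row does not reach only later rows make up. A row lasts 1/10 s, in which the tool goes at most 50 mm and 8.59 degrees, less where a joint would pass 70% of its speed; a pose out of reach is approached as far as the arm can. A call with a gripper value outside its range is refused whole. OPENING is the opening, from -1 (shut) to 1 (fully open), set as the call begins (- or left out, the last holds). The fingers move at their own pace and stop on an object; FORCE is the grip in N (left out, the last holds). Time passes only in rows, so rows that repeat a pose let the fingers close. It gives the time, the measured TCP pose, the force and the opening at its end, in the units of the state.
- manip.get_state(): the state, without advancing time (a new reading comes with each control period).
- manip.get_image(name): name is "scene" or "top"; returns a dict with "pixels" (400x640x3 uint8, blue, green, red), "depth" (400x640 float32, m along the optical axis (not along the pixel's ray), 0 where there is no reading), "intrinsics" (3x3 intrinsics, pixels), "rvec" (rotation vector, rad) and "tvec" (3), from world to camera coordinates, as OpenCV has them. Camera axes: x right, y down, z forward; pixel columns grow to the right and rows downward; lengths in m; the calibration is good to about 2 mm. A picture is of the moment at which its call begins.
- manip.sign_off(): hands the job in, once; it reports no verdict.
The state is a dict: "clock": time; "qpos": joint angles; "qd": joint speeds; "effort": joint torques, N m; "position": TCP position; "ee_rot": TCP orientation; "contact_force": force on the tool from outside, world axes, zero at the start; "moment": the same for the moment, N m; "width": finger opening in m.
Only numpy, scipy, OpenCV 4.12 (cv2) and the standard library are available. Lean on these libraries where they do the work, as an engineer would, in place of code of your own. Each camera call takes 0.05 s, during which the arm holds its last target. There are 200 camera calls.

## Task

Two of the three studs on the green gearbox cover already wear a red cap: take the loose red cap from the rubber mat and press it straight down onto the bare stud until it clicks over the stud's spring head. Do not stop at the click: keep pressing the cap firmly down onto its black rubber seal so that the seal stays well squeezed, and finish like that, with the robot still holding the cap down. Leave the other things on the bench where they are.

Things in the scene. Friction and masses are not known exactly. Their poses are not given: they have to be found in the camera images.
- cap_center (a point): Centre (half-way up) of the loose red plastic cap, about 60 g, standing mouth down on the mat: a twelve-sided ribbed cup 38 mm across flats, 50 mm tall; its closed flat top is 25 mm above this point, its mouth rim 25 mm below. z: the cap's axis, up; x: square to one of its flats (a flat every 30 degrees).
- stud_tip (a point): Top centre of the bare upright steel stud, z up. It stands among two capped studs, in any of three places in a row 80 mm apart, 48 mm tall above the cover's flat top; this tip is 90 mm above the table. Shaft 17 mm in diameter, its top 5 mm tapered to 9 mm. Its spring head, four sprung segments bulging to 24 mm, is centred 16 mm below the tip.
- stud: The bare stud (fixed); origin at its foot, 48 mm below the tip. Set on it loosely, the cap rests with its centre about 1 mm above the tip. A push of some 8 to 15 N takes the lip over the spring head (cap centre about 5 mm below the tip); then the push drops sharply and the head draws the cap down, pulling a gripper that holds it. The rim meets the seal with the cap's centre 11 mm below the tip, and the force then rises by 3 N per mm.
- seal (a joint): How far the springy black rubber seal (43 mm disc round the foot of the bare stud, its top 36 mm below the stud's tip when free) is squeezed down by the cap, in m: 0 free, 0.005 bottomed. 3 N per mm. With the cap clicked on and let go it stays below about 0.0012; 0.003 is well squeezed.
- cover: The fixed green gearbox cover, 126 x 278 mm and 42 mm high, under the studs, origin at the centre of its underside; the row of studs runs along its y axis.
- capped_a: One of the two studs already capped (fixed): red cap 39 mm in diameter on a black seal; origin at its foot on the cover's top, its top 61 mm higher.
- capped_b: The other stud already capped, same shape.
- mat: Fixed black rubber mat, 170 x 260 mm, 3 mm thick, origin under its centre.
- cap: The same loose cap; origin at the centre of its mouth rim. Inside: a bore 28 mm wide and 46 mm deep, with a rounded lip that narrows it to 20 mm, centred 14 mm above the rim.
- hex_nut: Loose steel hexagon nut, 35 mm across, 16 mm high, on the mat; origin under its centre.
- bush: Loose brass bush, 34 mm in diameter, 28 mm high, on the mat; origin under its centre.
- red_cup_a: Loose open red plastic cup, 80 mm across, 75 mm high; origin under its centre.
- red_cup_b: A second such cup.
- paint_tin: Loose paint tin, 90 mm in diameter, 110 mm high; origin under its centre.
- grease_jar: Loose closed jar, 66 mm in diameter, 80 mm high; origin under its centre.
- wrench: Loose steel wrench lying on the bench left of the cover; origin under its centre.
Things that resemble listed ones, but are neither listed nor needed, are in the scene too. Leave any blue or brown look-alike of the cap alone.

How it is judged:
By the outcome, as a careful person would: the job done as asked, in the order asked, and still so for the second after the job is handed in, while the arm keeps its last pose, push and grip.
It also fails if it takes over 48 s, if anything falls off the work surface, if the arm or the gripper's body presses on something with over 40 N, if the wrist force passes 120 N, or if a joint passes its speed limit or range.

## Working session

There is one attempt and no reset: what is moved stays moved. The work goes in short steps, Python scripts to look and compute and a shell command to move; the robot and the scene stay as the last step left them, time stands still between calls to the robot, and variables do not carry over. Pictures are saved under pics/ and viewed, about 8 in all and at most 12, crops included, and the job is handed in when it is done.

```bash
mkdir -p pics; ls
python3 - <<'E'
from rig import manip
import cv2, numpy as np
for n in("scene","top"):
    d=manip.get_image(n); cv2.imwrite(f"pics/{n}0.png",d["pixels"]); np.savez(f"{n}0.npz",**{k:d[k] for k in("pixels","depth","intrinsics","rvec","tvec")})
    R=cv2.Rodrigues(np.array(d["rvec"]))[0]; print(n,-R.T@np.array(d["tvec"]).ravel(), np.array(d["intrinsics"])[0])
print(manip.get_state(), manip.grasp_offset)
E
```

```text
pics
scene [ 1.31753159 -0.52744009  0.99883006] [509.52928466   0.         326.35281378]
top [0.31493223 0.02126393 1.4584134 ] [424.33193393   0.         319.52491073]
{'clock': 0.1, 'qpos': array([-1.42400467e+00,  2.76538640e-01,  1.50598981e+00,  2.27361415e-05,
        1.36068278e+00, -1.20965787e-01]), 'qd': array([ 0.00183679, -0.0018078 , -0.00260393, -0.00014442,  0.00039955,
       -0.00028803]), 'effort': array([ 1.25068527e-03, -4.17701161e+01, -2.46405262e+01, -1.60723522e-05,
        5.86381575e-03,  8.52701163e-06]), 'position': array([ 0.15208221, -0.55405256,  0.23052894]), 'ee_rot': array([ 0.09381001,  0.70077979,  0.09495462, -0.70077885]), 'contact_force': array([-0.15817846,  0.73148257,  0.93904088]), 'moment': array([ 0.00691025,  0.0139325 , -0.0193268 ]), 'width': 0.08529688023641863} 0.0187
```

View pics/scene0.png

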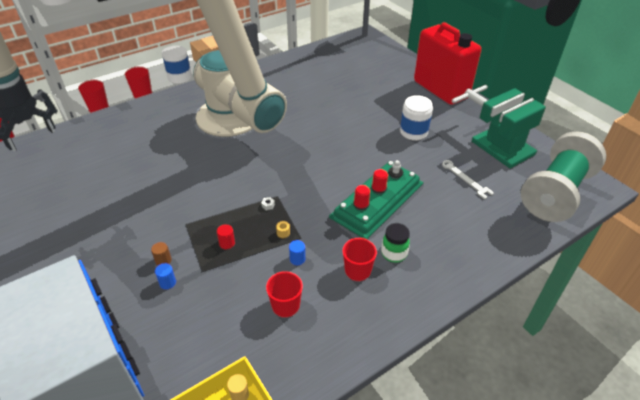

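View pics/top0.png

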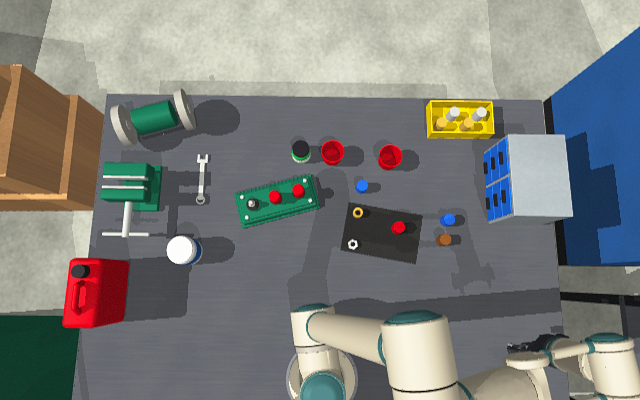

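Scene view: the loose red cap is at (226,237) on the mat, and the bare stud is at (396,168). In the top view they are at (399,228) and (252,203). The other red things are the caps on the cover at top (275,197) and (298,190), and the open cups at (332,152) and (389,156). The blue and brown look-alikes are at (362,186), (449,220) and (445,239). Only (399,228) is a closed red cap standing on the mat. I'll confirm that in a crop and measure it.

```bash
cat > h.py <<'E'
import numpy as np, cv2
def cloud(d):
    K=np.array(d["intrinsics"]);R=cv2.Rodrigues(np.array(d["rvec"]))[0];t=np.array(d["tvec"]).ravel()
    v,u=np.mgrid[:400,:640];z=d["depth"]
    c=np.stack([(u-K[0,2])/K[0,0]*z,(v-K[1,2])/K[1,1]*z,z],-1)
    return (c-t)@R
def proj(d,P):
    return cv2.projectPoints(np.atleast_2d(np.float64(P)),np.array(d["rvec"]),np.array(d["tvec"]),np.array(d["intrinsics"]),None)[0][:,0]
def tri(ds,ps):
    Ps=[np.array(d["intrinsics"])@np.c_[cv2.Rodrigues(np.array(d["rvec"]))[0],np.array(d["tvec"]).ravel()] for d in ds]
    X=cv2.triangulatePoints(Ps[0],Ps[1],np.float64(ps[0]).reshape(2,1),np.float64(ps[1]).reshape(2,1)).ravel();return X[:3]/X[3]
def red(d):
    p=d["pixels"].astype(int);return (p[...,2]>90)&(p[...,1]<70)&(p[...,0]<70)
E
python3 - <<'E'
from h import *
S=np.load("scene0.npz");T=np.load("top0.npz")
for n,d,(a,b) in(("s",S,(226,237)),("t",T,(399,228))):
    C=cloud(d);m=np.zeros((400,640),bool);m[b-18:b+18,a-18:a+18]=1;m&=red(d)&(d["depth"]>0)
    P=C[m];zt=np.percentile(P[:,2],97);top=P[P[:,2]>zt-.006]
    print("cap",n,m.sum(),zt,len(top),top.min(0),top.max(0),cv2.minEnclosingCircle(np.float32(top[:,:2])))
for n,d,(a,b) in(("s",S,(396,168)),("t",T,(252,203))):
    C=cloud(d)[b-14:b+14,a-14:a+14].reshape(-1,3);
    for lo in(.06,.078,.086):
        P=C[(C[:,2]>lo)&(C[:,2]<.1)];print("stud",n,lo,len(P),P.mean(0),P.min(0),P.max(0))
# other caps row
for d,ps in((T,[(275,197),(298,190)]),(S,[(362,192),(380,176)])):
  for a,b in ps:
    C=cloud(d)[b-12:b+12,a-12:a+12];r=red(d)[b-12:b+12,a-12:a+12];P=C[r];P=P[P[:,2]>.098];print("capped",len(P),cv2.minEnclosingCircle(np.float32(P[:,:2])),P[:,2].mean())
def crop(d,a,b,w,h,s): return cv2.resize(d["pixels"][b-h:b+h,a-w:a+w],None,fx=s,fy=s,interpolation=cv2.INTER_CUBIC)
A=np.hstack([crop(S,226,237,30,30,6),crop(T,399,228,30,30,6)]);B=np.hstack([crop(S,396,168,30,20,6),crop(T,252,203,30,20,6)])
cv2.imwrite("pics/crop1.png",np.vstack([A,B]))
E
```

```text
cap s 391 0.05580286505494267 128 [ 0.47328401 -0.26863896  0.04992751] [ 0.51192734 -0.23368107  0.05765942] ((0.4924814701080322, -0.2506199777126312), 0.01950952783226967)
cap t 145 0.059817336151695676 51 [ 0.47171963 -0.26708625  0.0538892 ] [ 0.50552863 -0.23063534  0.06182501] ((0.4893205761909485, -0.24906228482723236), 0.018553126603364944)
stud s 0.06 106 [0.57618626 0.21467304 0.08308132] [0.5520918  0.15643031 0.0603901 ] [0.60352587 0.24804544 0.09992314]
stud s 0.078 71 [0.58082007 0.20407269 0.08929621] [0.5520918  0.15643031 0.07813113] [0.60352587 0.24804544 0.09992314]
stud s 0.086 45 [0.58731373 0.19104773 0.09331904] [0.55731875 0.15643031 0.08630234] [0.60352587 0.24534185 0.09992314]
stud t 0.06 42 [0.55659397 0.23945193 0.0826046 ] [0.54201263 0.22989988 0.06034252] [0.57012125 0.25293578 0.09528905]
stud t 0.078 32 [0.55747857 0.23966522 0.08610795] [0.54892234 0.23044885 0.07805764] [0.56637479 0.25086996 0.09528905]
stud t 0.086 19 [0.55886419 0.23940824 0.08931729] [0.5512284  0.23251068 0.08603992] [0.56442072 0.2461247  0.09528905]
capped 93 ((0.5798337459564209, 0.1637233942747116), 0.01952623762190342) 0.10304129585606338
capped 98 ((0.6024397611618042, 0.08724590390920639), 0.019058967009186745) 0.10354287978996954
capped 101 ((0.6088828444480896, 0.0840594619512558), 0.01815759390592575) 0.10229330751619053
capped 94 ((0.5868749618530273, 0.16185331344604492), 0.018438702449202538) 0.10185186701411156
```

View pics/crop1.png

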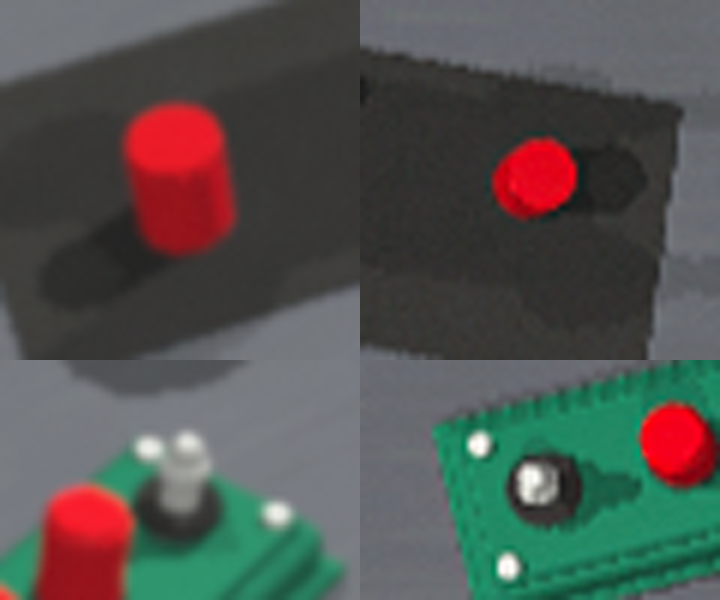

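The crop confirms the closed red cap at top (399,228) and the bare stud with its black seal at top (252,203). The two cameras disagree by 3–7 mm in x, so I'll correct relative to the gripper as I go. Next: the path to above the cap.

```bash
cat > go.py <<'E'
import sys,numpy as np
from scipy.spatial.transform import Rotation as Ro
from rig import manip
# usage: x y z jawdeg -> shift (cm) in tool axes, rotvec in tool axes, to reach that TCP pose pointing down
x,y,z,a=map(float,sys.argv[1:5]);s=manip.get_state()
R=Ro.from_quat(np.r_[s["ee_rot"][1:],s["ee_rot"][0]]);M=R.as_matrix()
X=np.array([0,0,-1.]);best=None
for k in(0,180):
    t=np.radians(a+k);Y=np.array([np.cos(t),np.sin(t),0]);G=np.c_[X,Y,np.cross(X,Y)]
    r=(R.inv()*Ro.from_matrix(G)).as_rotvec();print("dr",r.round(3))
print("delta cm",(100*M.T@(np.array([x,y,z])-s["position"])).round(2),"jaw now",np.degrees(np.arctan2(M[1,1],M[0,1])).round(1),"axes",M.round(2).tolist())
print(s["clock"],s["position"],s["qpos"].round(2),s["contact_force"].round(1))
E
python3 go.py .491 -.250 .15 16.5
```

```text
dr [-1.591e+00 -1.000e-03  1.000e-03]
dr [1.551e+00 1.000e-03 1.000e-03]
delta cm [  8.09 -20.34 -40.73] jaw now -74.7 axes [[-0.0, 0.26, -0.96], [0.0, -0.96, -0.26], [-1.0, -0.0, -0.0]]
0.1 [ 0.15208221 -0.55405256  0.23052894] [-1.42  0.28  1.51  0.    1.36 -0.12] [-0.2  0.7  0.9]
```

```bash
python3 -m creep '{"delta_pos":[[0.8,-2,-4],[1.6,-4,-8],[2.4,-6,-12],[3.2,-8,-16],[4,-10,-20],[4.8,-12,-24.4],[5.6,-14.2,-28.5],[6.4,-16.3,-32.6],[7.2,-18.3,-36.7],[8,-20.3,-40.7]],"dr":[[-0.14,0,0],[-0.28,0,0],[-0.42,0,0],[-0.57,0,0],[-0.72,0,0],[-0.87,0,0],[-1.02,0,0],[-1.17,0,0],[-1.32,0,0],[-1.46,0,0]]}' 1 60; python3 go.py .491 -.250 .15 16.5
```

```text
clock: 1.1
position: [0.492, -0.2494, 0.1507]
ee_rot: [0.539, 0.458, 0.539, -0.458]
contact_force: [-0.6, -0.2, -0.4]
width: 0.0853
dr [-0.125 -0.     0.   ]
dr [3.017 0.    0.   ]
delta cm [ 0.07 -0.11  0.04] jaw now 9.4 axes [[-0.0, 0.99, 0.16], [0.0, 0.16, -0.99], [-1.0, -0.0, -0.0]]
1.1 [ 0.49198771 -0.24942812  0.15074542] [-0.6   0.3   1.68 -0.    1.16 -0.76] [-0.6 -0.2 -0.4]
```

```bash
python3 -m creep '{"delta_pos":[[2,0,0],[4,0,0],[6,0,0],[6,0,0],[6,0,0]],"dr":[[-0.08,0,0],[-0.125,0,0],[-0.125,0,0],[-0.125,0,0],[-0.125,0,0]]}'
python3 - <<'E'
from h import *
from rig import manip
s=manip.get_state();p=s["position"]
o=[]
for n in("scene","top"):
    d=manip.get_image(n)
    q=proj(d,[p,p+[0,0,.0187],[.491,-.25,.053]]);print(n,q.round(1).tolist())
    a,b=q[0].round().astype(int);o.append(cv2.resize(d["pixels"][b-35:b+35,a-35:a+35],None,fx=5.7,fy=5.7,interpolation=cv2.INTER_CUBIC))
    for (u,v) in (q-[a-35,b-35])*5.7: cv2.circle(o[-1],(int(u),int(v)),3,(255,255,0),1)
cv2.imwrite("pics/c2.png",np.hstack(o))
E
```

```text
clock: 1.6
position: [0.4907, -0.251, 0.0911]
ee_rot: [0.565, 0.425, 0.566, -0.425]
contact_force: [-0.1, -0.3, 0.5]
width: 0.0857
scene [[222.0, 218.8], [220.9, 213.5], [224.4, 229.2]]
top [[401.2, 225.0], [402.4, 224.3], [398.7, 226.4]]
```

View pics/c2.png

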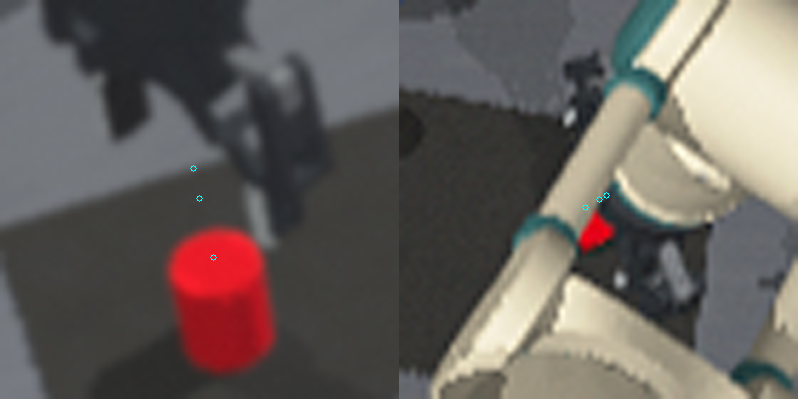

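Picture: the cap (enlarged (217,265)) lies between the open fingers, with tips at (115,135) and (262,245). Gripper and cap show similar offsets from their projections. Going down and gripping.

```bash
python3 -m creep '{"delta_pos":[[2,0,0],[4,0,0],[6,0,0],[7,0,0],[7.8,0,0],[7.8,0,0]],"dr":[[0,0,0],[0,0,0],[0,0,0],[0,0,0],[0,0,0],[0,0,0]]}' && python3 -m creep '{"delta_pos":[[0,0,0],[0,0,0],[0,0,0],[0,0,0],[0,0,0],[0,0,0],[0,0,0],[0,0,0],[0,0,0],[0,0,0]],"dr":[[0,0,0],[0,0,0],[0,0,0],[0,0,0],[0,0,0],[0,0,0],[0,0,0],[0,0,0],[0,0,0],[0,0,0]]}' -1 80; python3 -m creep '{"delta_pos":[[0,0,0],[0,0,0]],"dr":[[0,0,0],[0,0,0]]}'
```

```text
clock: 2.3
position: [0.4909, -0.2512, 0.0131]
ee_rot: [0.565, 0.425, 0.565, -0.425]
contact_force: [-0.2, 0.8, -0.2]
width: 0.0853
clock: 3.3
position: [0.4915, -0.2515, 0.0143]
ee_rot: [0.566, 0.425, 0.565, -0.425]
contact_force: [-0.4, 0.4, 6.3]
width: 0.0373
clock: 3.5
position: [0.4915, -0.2515, 0.0144]
ee_rot: [0.566, 0.425, 0.565, -0.425]
contact_force: [-0.4, -0.4, 5.1]
width: 0.0375
```

Width 37.4 mm means it is gripped on the flats. Lifting, then working out the carry.

```bash
python3 -m creep '{"delta_pos":[[-1.5,0,0],[-4,0,0],[-7,0,0],[-10,0,0],[-13.6,0,0],[-14.6,0,0],[-14.6,0,0]],"dr":[[0,0,0],[0,0,0],[0,0,0],[0,0,0],[0,0,0],[0,0,0],[0,0,0]]}'; python3 go.py .561 .240 .16 16.5
```

```text
clock: 4.2
position: [0.4918, -0.2517, 0.1609]
ee_rot: [0.567, 0.425, 0.564, -0.425]
contact_force: [0.7, 0.2, -1.0]
width: 0.0371
dr [-0.006  0.003 -0.003]
dr [ 3.136 -0.004 -0.005]
delta cm [  0.    20.33 -45.3 ] jaw now 16.2 axes [[0.0, 0.96, 0.28], [-0.0, 0.28, -0.96], [-1.0, 0.0, 0.0]]
4.2 [ 0.49184959 -0.25165772  0.16094783] [-0.6   0.29  1.67 -0.    1.18 -0.88] [ 0.7  0.2 -1. ]
```

```bash
python3 -m creep '{"delta_pos":[[0,1,-2],[0,3,-6],[0,5.2,-11],[0,7.4,-16],[0,9.6,-21],[0,11.8,-26],[0,14,-31],[0,16.2,-36],[0,18.4,-41],[0,20.3,-45.3]],"dr":[[0,0,0],[0,0,0],[0,0,0],[0,0,0],[0,0,0],[0,0,0],[0,0,0],[0,0,0],[0,0,0],[0,0,0]]}'; python3 -m creep '{"delta_pos":[[1,0,0],[2,0,0],[2.5,0,0],[2.5,0,0]],"dr":[[0,0,0],[0,0,0],[0,0,0],[0,0,0]]}'
python3 - <<'E'
from h import *
from rig import manip
s=manip.get_state();p=s["position"]
o=[]
for n in("scene","top"):
    d=manip.get_image(n);np.savez(f"{n}1.npz",**{k:d[k] for k in("pixels","depth","intrinsics","rvec","tvec")})
    q=proj(d,[p+[0,0,.039],p+[0,0,-.011],[.561,.24,.09],[.561,.24,.042]]);print(n,q.round(1).tolist())
    a,b=q[1:3].mean(0).round().astype(int);o.append(cv2.resize(d["pixels"][b-35:b+35,a-35:a+35],None,fx=5.7,fy=5.7,interpolation=cv2.INTER_CUBIC))
    for (u,v) in (q-[a-35,b-35])*5.7: cv2.circle(o[-1],(int(u),int(v)),3,(255,255,0),1)
cv2.imwrite("pics/c3.png",np.hstack(o))
E
```

```text
clock: 5.2
position: [0.5546, 0.2131, 0.1568]
ee_rot: [0.565, 0.424, 0.566, -0.426]
contact_force: [0.9, -0.7, -0.6]
width: 0.0373
clock: 5.6
position: [0.5546, 0.2096, 0.1322]
ee_rot: [0.564, 0.424, 0.566, -0.427]
contact_force: [-0.5, 0.1, -0.1]
width: 0.0373
scene [[389.3, 140.3], [387.5, 155.0], [396.5, 161.1], [394.6, 174.1]]
top [[256.5, 199.4], [258.7, 202.3], [250.8, 202.0], [252.9, 204.5]]
```

View pics/c3.png

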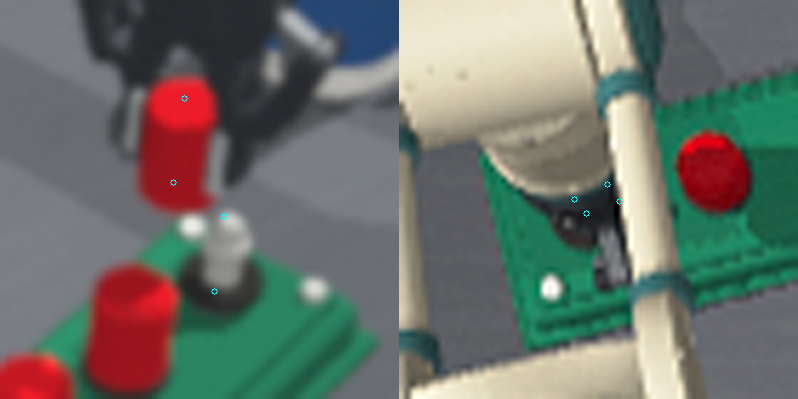

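The move was speed-limited and stopped short at y=0.21. Picture: cap top at enlarged (180,103), bare stud tip at about (231,217). Finishing the approach, then measuring cap against stud in the same camera.

```bash
python3 go.py .561 .240 .125 16.5
```

```text
dr [-0.008  0.     0.001]
dr [ 3.134e+00  1.000e-03 -0.000e+00]
delta cm [ 0.89  1.33 -2.75] jaw now 16.0 axes [[-0.0, 0.96, 0.28], [-0.0, 0.28, -0.96], [-1.0, -0.0, 0.0]]
5.7 [0.55586501 0.20990581 0.13393548] [ 0.24  0.37  1.61 -0.    1.16 -0.04] [1.4 0.3 0.3]
```

```bash
python3 -m creep '{"delta_pos":[[0,0.5,-1],[0,1,-2],[0.3,1.3,-2.75],[0.6,1.3,-2.75],[0.6,1.3,-2.75],[0.6,1.3,-2.75]],"dr":[[0,0,0],[0,0,0],[0,0,0],[0,0,0],[0,0,0],[0,0,0]]}'
python3 - <<'E'
from h import *
from rig import manip
d0=np.load("scene0.npz");t0=np.load("top0.npz")
p=manip.get_state()["position"];d=manip.get_image("scene")
q=proj(d,[p+[0,0,.039],p+[0,0,-.011],[.561,.24,.09],[.561,.24,.042]]);print(p,q.round(2).tolist())
a,b=390,165;F=8
o=[]
for e in(d,d0):
    i=cv2.resize(e["pixels"][b-30:b+22,a-24:a+24],None,fx=F,fy=F,interpolation=cv2.INTER_CUBIC)
    for (u,v) in (q-[a-24,b-30]+.5)*F: cv2.circle(i,(int(u),int(v)),2,(255,255,0),-1)
    o.append(i)
cv2.imwrite("pics/c4.png",np.hstack(o))
J=[(proj(d,[.561+dx,.24+dy,.09])-proj(d,[.561,.24,.09])).round(2).tolist() for dx,dy in((.01,0),(0,.01))];print("px per cm",J)
E
```

```text
clock: 6.3
position: [0.5605, 0.2413, 0.128]
ee_rot: [0.565, 0.424, 0.565, -0.425]
contact_force: [0.1, 0.6, -0.9]
width: 0.0369
[0.56045281 0.24134714 0.12795305] [[399.87, 138.56], [397.79, 153.19], [396.46, 161.06], [394.62, 174.07]]
px per cm [[[2.38, 1.99]], [[2.79, -1.33]]]
```

View pics/c4.png

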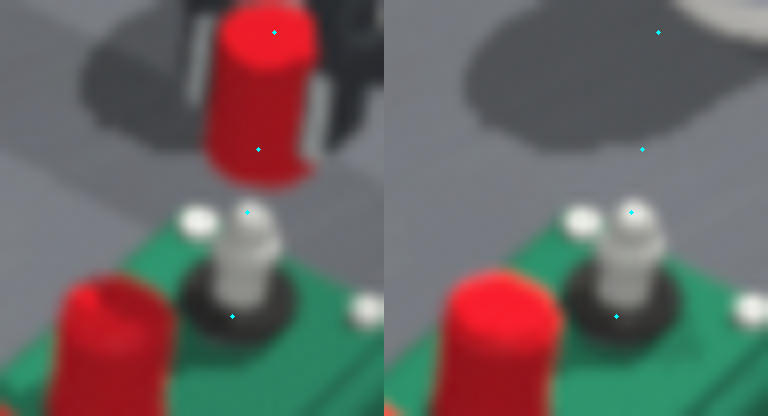

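Picture: held cap top at enlarged (268,37) and rim centre at about (257,156). The stud tip is at about (250,209). The cap looks 2–3 mm off in y, so I'll check numerically by fitting the held cap and the two capped studs the same way.

Run:
```python
from h import *
from rig import manip
from scipy.optimize import least_squares
def axis(d,ctr,zlo,zhi,c0):
    # fit vertical cylinder r=19.3mm to side+top points between zlo,zhi
    C=cloud(d);a,b=ctr;m=np.zeros((400,640),bool);m[b-20:b+20,a-14:a+14]=1;m&=red(d)&(d["depth"]>0);P=C[m]
    P=P[np.hypot(*(P[:,:2]-c0).T)<.026]
    top=P[P[:,2]>zhi-.006];side=P[(P[:,2]<zhi-.008)&(P[:,2]>zlo)]
    f=least_squares(lambda c:np.hypot(side[:,0]-c[0],side[:,1]-c[1])-.0193,c0,loss="soft_l1",f_scale=.002).x
    return len(top),cv2.minEnclosingCircle(np.float32(top[:,:2]))[0],top[:,:2].mean(0),top[:,2].mean(),len(side),f
p=manip.get_state()["position"];print(p)
for k in range(2):
    d=manip.get_image("scene")
    print("held",axis(d,(396,148),.118,p[2]+.039,p[:2]))
for nm,d in(("s0",np.load("scene0.npz")),("s1",d)):
    for c,c0 in(((362,196),(.609,.084)),((380,180),(.585,.162))): print(nm,"capped",axis(d,c,.06,.103,np.array(c0)))
s0=np.load("scene0.npz");print("loose",axis(s0,(226,237),.01,.053,np.array([.491,-.25])))
```

```text
[0.56061308 0.24125455 0.12812471]
held (112, (0.5636031627655029, 0.23728004097938538), array([0.56311699, 0.236961  ]), np.float64(0.16704377326162773), 145, array([0.56129438, 0.24258804]))
held (115, (0.5626288652420044, 0.23823024332523346), array([0.56397252, 0.23639477]), np.float64(0.16701878878926332), 142, array([0.5615037 , 0.24234105]))
s0 capped (108, (0.6088577508926392, 0.08399400860071182), array([0.60960252, 0.08288271]), np.float64(0.10198260564726079), 141, array([0.60435433, 0.08771629]))
s0 capped (100, (0.5868749618530273, 0.16185331344604492), array([0.58805795, 0.1606443 ]), np.float64(0.10159591628940964), 129, array([0.58300827, 0.16470018]))
s1 capped (111, (0.6081410050392151, 0.08459366858005524), array([0.60926452, 0.08400208]), np.float64(0.10210061901136651), 139, array([0.60458692, 0.08754012]))
s1 capped (99, (0.5857486724853516, 0.1631488800048828), array([0.58768162, 0.16047889]), np.float64(0.10195338867795588), 139, array([0.58306559, 0.16493408]))
loose (159, (0.49234539270401, -0.2512661814689636), array([ 0.49428058, -0.25106377]), np.float64(0.0523245282884828), 153, array([ 0.49083517, -0.25021544]))
```

The cap is aligned within about 1 mm, so I'll move (+1,+1) mm and start down.

```bash
python3 -m creep '{"delta_pos":[[0,0.12,-0.07],[1,0.12,-0.07],[2,0.12,-0.07],[3,0.12,-0.07],[3.7,0.12,-0.07],[3.7,0.12,-0.07]],"dr":[[0,0,0],[0,0,0],[0,0,0],[0,0,0],[0,0,0],[0,0,0]]}' - 100; python3 -m creep '{"delta_pos":[[0.2,0,0],[0.4,0,0],[0.6,0,0],[0.8,0,0],[0.8,0,0]],"dr":[[0,0,0],[0,0,0],[0,0,0],[0,0,0],[0,0,0]]}'
```

```text
clock: 7.05
position: [0.5606, 0.242, 0.0894]
ee_rot: [0.565, 0.424, 0.566, -0.426]
contact_force: [0.7, -0.8, -1.0]
width: 0.0369
clock: 7.55
position: [0.5613, 0.242, 0.0831]
ee_rot: [0.565, 0.424, 0.565, -0.425]
contact_force: [-1.3, -2.3, -0.3]
width: 0.0371
```

```bash
python3 -m creep '{"delta_pos":[[0.2,0,0],[0.4,0,0],[0.5,0,0],[0.5,0,0]],"dr":[[0,0,0],[0,0,0],[0,0,0],[0,0,0]]}'; python3 -m creep '{"delta_pos":[[0.1,0,0],[0.2,0,0],[0.3,0,0],[0.3,0,0]],"dr":[[0,0,0],[0,0,0],[0,0,0],[0,0,0]]}'
```

```text
clock: 7.95
position: [0.561, 0.2416, 0.0784]
ee_rot: [0.565, 0.424, 0.565, -0.425]
contact_force: [-3.3, -4.7, 5.1]
width: 0.0369
clock: 8.35
position: [0.5607, 0.2412, 0.0765]
ee_rot: [0.565, 0.424, 0.565, -0.426]
contact_force: [-5.8, -5.8, 10.9]
width: 0.037
```

First contact came at the expected height. The side force points toward −x, −y, so I'm moving about 1 mm that way before pushing.

```bash
python3 -m creep '{"delta_pos":[[0,-0.08,0.04],[0,-0.15,0.08],[0,-0.15,0.08],[0,-0.15,0.08]],"dr":[[0,0,0],[0,0,0],[0,0,0],[0,0,0]]}'; python3 -m creep '{"delta_pos":[[0.1,0,0],[0.2,0,0],[0.2,0,0]],"dr":[[0,0,0],[0,0,0],[0,0,0]]}'
```

```text
clock: 8.75
position: [0.5603, 0.2407, 0.0765]
ee_rot: [0.566, 0.425, 0.565, -0.425]
contact_force: [-4.3, -4.2, 10.1]
width: 0.037
clock: 9.05
position: [0.5605, 0.2408, 0.0752]
ee_rot: [0.566, 0.425, 0.565, -0.425]
contact_force: [-5.9, -4.9, 12.0]
width: 0.0368
```

```bash
python3 -m creep '{"delta_pos":[[0,-0.1,0.03],[0,-0.2,0.06],[0,-0.2,0.06],[0,-0.2,0.06]],"dr":[[0,0,0],[0,0,0],[0,0,0],[0,0,0]]}'; python3 -m creep '{"delta_pos":[[0.1,0,0],[0.2,0,0],[0.2,0,0]],"dr":[[0,0,0],[0,0,0],[0,0,0]]}'
```

```text
clock: 9.45
position: [0.5603, 0.2406, 0.0753]
ee_rot: [0.566, 0.426, 0.564, -0.424]
contact_force: [-3.1, -2.7, 11.0]
width: 0.0371
clock: 9.75
position: [0.5602, 0.2406, 0.0735]
ee_rot: [0.566, 0.426, 0.564, -0.424]
contact_force: [-3.1, -2.5, 10.2]
width: 0.037
```

```bash
python3 -m creep '{"delta_pos":[[0.1,-0.05,0.02],[0.2,-0.05,0.02],[0.3,-0.05,0.02],[0.3,-0.05,0.02]],"dr":[[0,0,0],[0,0,0],[0,0,0],[0,0,0]]}'; python3 -m creep '{"delta_pos":[[0.1,0,0],[0.2,0,0],[0.3,0,0],[0.3,0,0]],"dr":[[0,0,0],[0,0,0],[0,0,0],[0,0,0]]}';  python3 -m creep '{"delta_pos":[[0.1,0,0],[0.2,0,0],[0.3,0,0],[0.3,0,0],[0.3,0,0]],"dr":[[0,0,0],[0,0,0],[0,0,0],[0,0,0],[0,0,0]]}'; python3 go.py .561 .241 .06 16.5
```

```text
clock: 10.15
position: [0.5594, 0.2403, 0.067]
ee_rot: [0.566, 0.425, 0.565, -0.424]
contact_force: [4.7, 0.5, -8.7]
width: 0.037
clock: 10.55
position: [0.5591, 0.2402, 0.0654]
ee_rot: [0.566, 0.425, 0.565, -0.424]
contact_force: [4.0, 1.2, -4.6]
width: 0.0369
clock: 11.05
position: [0.5585, 0.24, 0.0634]
ee_rot: [0.565, 0.425, 0.565, -0.424]
contact_force: [0.6, 0.5, 5.8]
width: 0.0373
dr [-0.006 -0.    -0.001]
dr [ 3.136e+00 -2.000e-03  0.000e+00]
delta cm [ 0.34  0.27 -0.03] jaw now 16.2 axes [[0.0, 0.96, 0.28], [0.0, 0.28, -0.96], [-1.0, 0.0, -0.0]]
11.05 [0.55845535 0.23998402 0.06340806] [0.29 0.46 1.67 0.   1.01 0.01] [0.6 0.5 5.8]
```

It clicked: the force went 10 → −8.7 N. It is now rising on the seal, so I keep pressing.

```bash
python3 -m creep '{"delta_pos":[[0.1,0,0],[0.1,0,0],[0.1,0,0]],"dr":[[0,0,0],[0,0,0],[0,0,0]]}';  python3 -m creep '{"delta_pos":[[0.07,0,0],[0.1,0,0],[0.1,0,0]],"dr":[[0,0,0],[0,0,0],[0,0,0]]}'
```

```text
clock: 11.35
position: [0.5585, 0.24, 0.0628]
ee_rot: [0.566, 0.425, 0.565, -0.424]
contact_force: [1.3, 0.7, 6.3]
width: 0.0371
clock: 11.65
position: [0.5585, 0.24, 0.0621]
ee_rot: [0.566, 0.425, 0.565, -0.424]
contact_force: [0.6, 0.1, 8.2]
width: 0.0368
```

```bash
python3 -m creep '{"delta_pos":[[0.06,0,0],[0.11,0,0],[0.11,0,0],[0.11,0,0]],"dr":[[0,0,0],[0,0,0],[0,0,0],[0,0,0]]}'
python3 - <<'E'
from h import *
from rig import manip
d=manip.get_image("scene");t=manip.get_image("top")
s=manip.get_state();p=s["position"];print(s["clock"],p,s["contact_force"],s["width"])
C=cloud(d);m=np.zeros((400,640),bool);m[140:175,380:412]=1;m&=red(d);P=C[m];P=P[np.hypot(*(P[:,:2]-p[:2]).T)<.022];print("cap top z",np.percentile(P[:,2],[50,80,90,97]))
cv2.imwrite("pics/c5.png",np.hstack([cv2.resize(d["pixels"][125:195,350:430],None,fx=5,fy=5,interpolation=cv2.INTER_CUBIC),cv2.resize(t["pixels"][165:235,225:305],None,fx=5,fy=5,interpolation=cv2.INTER_CUBIC)]))
E
```

```text
clock: 12.05
position: [0.5585, 0.24, 0.0614]
ee_rot: [0.566, 0.425, 0.565, -0.424]
contact_force: [0.1, -0.1, 11.7]
width: 0.037
12.15 [0.55851494 0.23997186 0.06144168] [-0.41684455  0.04978103 11.30144484] 0.03714947777680197
cap top z [0.09081822 0.09986578 0.10121856 0.10276421]
```

View pics/c5.png

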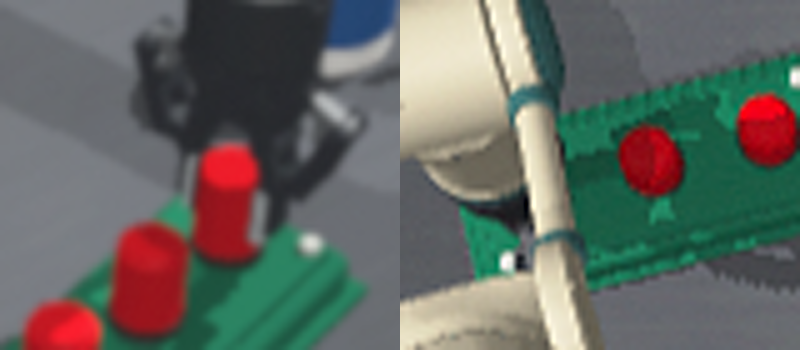

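Picture: the cap sits on the stud down on its seal at (228,200), still gripped, level with its neighbours. A short hold to check the push is steady, then hand in.

```bash
python3 -m creep '{"delta_pos":[[0,0,0],[0,0,0],[0,0,0],[0,0,0],[0,0,0],[0,0,0],[0,0,0],[0,0,0]],"dr":[[0,0,0],[0,0,0],[0,0,0],[0,0,0],[0,0,0],[0,0,0],[0,0,0],[0,0,0]]}' && python3 -c "
from rig import manip
s=manip.get_state();print(s['contact_force'],s['position'])
if s['contact_force'][2]>9.5: manip.sign_off();print('signed')"
```

```text
clock: 12.95
position: [0.5585, 0.24, 0.0614]
ee_rot: [0.566, 0.425, 0.565, -0.424]
contact_force: [-0.4, 0.1, 10.7]
width: 0.0369
[-0.37430539  0.09235222 10.74955157] [0.55849173 0.23996675 0.06144579]
the job is handed in; nothing more can be done
signed
```

The loose red cap is on the bare stud, and I handed in the job at about 13 s with the gripper still holding it down.

- **Click:** the push peaked at about 12 N, then reversed to −8.7 N as the spring head drew the cap down.
- **Seal:** I kept pressing, and the force held steady at 10.7–11.7 N for the last second. That puts the squeeze at about 3.6 mm or more. It is worked out from force and height, not seen directly.
- **Last picture:** the cap is seated level with its neighbours. I moved nothing else on purpose, but I did not check the rest of the bench again.
- **Disagreements:**
  - The two cameras differed by 3–7 mm in x.
  - The ways of fitting the cap's position differed by up to 3 mm, so I centred the cap using the side force.
  - One carry move stopped about 3 cm short because of the speed limit, and I completed it with a further move.

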